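Nest the porcelain paint saucers for the night

TASK

Put the paint away for the night: nest the four porcelain saucers in one upright stack in the middle of the round cork mat, from the darkest colour to the lightest so that drips do no harm (dark blue at the bottom, then red, then green, yellow on top), and close the nest with the porcelain lid. Keep the saucers level so that the paint stays in them, set each piece down gently until it is fully seated in the one below, and do not knock over the glass jar or the candle.

Things in the scene. Friction and masses are not known exactly. Their poses are not given: they have to be found in the camera images.
- mat: Fixed round cork mat, 110 mm across, 5 mm thick, flat, with a dark edge. Origin: centre of its underside on the table; its top is 5 mm above. The nest is built here.
- saucer_blue: Loose white porcelain saucer (goes at the bottom) with a layer of very dark blue paint, the darkest. 62 mm across, 20 mm high, 75 g, round; origin at the centre of its underside, z up. Outer wall upright from 4.5 to 20 mm: grasp there. Below it a tapered foot, 42 to 50 mm across, fits the 55 mm mouth of the saucer below until the shoulder sits on its rim: nested origins are 15.5 mm apart in height, with 2.5 mm of side play.
- saucer_red: Loose white porcelain saucer (goes second) with a layer of red paint. 62 mm across, 20 mm high, 75 g, round; origin at the centre of its underside, z up. Outer wall upright from 4.5 to 20 mm: grasp there. Below it a tapered foot, 42 to 50 mm across, fits the 55 mm mouth of the saucer below until the shoulder sits on its rim: nested origins are 15.5 mm apart in height, with 2.5 mm of side play.
- saucer_green: Loose white porcelain saucer (goes third) with a layer of leaf green paint. 62 mm across, 20 mm high, 75 g, round; origin at the centre of its underside, z up. Outer wall upright from 4.5 to 20 mm: grasp there. Below it a tapered foot, 42 to 50 mm across, fits the 55 mm mouth of the saucer below until the shoulder sits on its rim: nested origins are 15.5 mm apart in height, with 2.5 mm of side play.
- saucer_yellow: Loose white porcelain saucer (goes fourth) with a layer of bright yellow paint, the lightest. 62 mm across, 20 mm high, 75 g, round; origin at the centre of its underside, z up. Outer wall upright from 4.5 to 20 mm: grasp there. Below it a tapered foot, 42 to 50 mm across, fits the 55 mm mouth of the saucer below until the shoulder sits on its rim: nested origins are 15.5 mm apart in height, with 2.5 mm of side play.
- lid: Loose white porcelain lid, no paint, 62 mm across, 60 g, a thin blue line near its edge, a knob in the middle; round, origin at the centre of its underside, z up. Foot as the saucers' (42 to 50 mm, 4.5 mm high), flat disc from 4.5 to 9 mm, upright knob 21 mm across from 9 to 32 mm: grasp there. Seated, it is 15.5 mm above the yellow saucer's origin.
- jar: Bystander: loose empty glass brush jar, 72 mm across, 96 mm high, stands upright among the saucers, origin at the centre of its underside, z up. Not to be knocked over.
- candle: Bystander: loose unlit yellow candle stub in a tin cup, 50 mm across, 38 mm high with a short wick, origin at the centre of its underside, z up. Not to be knocked over.
There are look-alikes about, which are no part of the job. What is shaped like the lid but turquoise is not meant.

How it is judged:
At the end, for the whole second after the job is handed in: The dark blue saucer stands on the cork mat with its centre within 20 mm of the mat's; red sits in blue, green in red, yellow in green and the lid in yellow, each fully seated (its origin 13.5 to 18 mm above the one below) and centred within 5 mm; all are level within 0.08 rad, released and at rest (horizontal distance between saucer_blue and mat below 0.02 m and z of saucer_blue in the frame of mat between 0.003 and 0.0075 m and horizontal distance between saucer_red and saucer_blue below 0.005 m and z of saucer_red in the frame of saucer_blue between 0.0135 and 0.018 m and horizontal distance between saucer_green and saucer_red below 0.005 m and z of saucer_green in the frame of saucer_red between 0.0135 and 0.018 m and horizontal distance between saucer_yellow and saucer_green below 0.005 m and z of saucer_yellow in the frame of saucer_green between 0.0135 and 0.018 m and horizontal distance between lid and saucer_yellow below 0.005 m and z of lid in the frame of saucer_yellow between 0.0135 and 0.018 m and angle between each of saucer_blue, saucer_red, saucer_green, saucer_yellow, lid's own z axis and vertical below 0.08 rad and linear speed of each of saucer_blue, saucer_red, saucer_green, saucer_yellow, lid below 0.02 m/s); the robot touches nothing.
It fails at once if a saucer is tipped by more than 35 degrees (paint would run) (angle between any of saucer_blue, saucer_red, saucer_green, saucer_yellow's own z axis and vertical above 0.6 rad).
It fails at once if the jar or the candle is knocked over (angle between any of jar, candle's own z axis and vertical above 0.5 rad).
It fails at once if a saucer or the lid is dropped: it falls free of the fingers faster than 0.5 m/s (a fall of about 13 mm) ((linear speed of saucer_blue above 0.5 m/s and contact force between the fingers and saucer_blue below 0.05 N) or (linear speed of saucer_red above 0.5 m/s and contact force between the fingers and saucer_red below 0.05 N) or (linear speed of saucer_green above 0.5 m/s and contact force between the fingers and saucer_green below 0.05 N) or (linear speed of saucer_yellow above 0.5 m/s and contact force between the fingers and saucer_yellow below 0.05 N) or (linear speed of lid above 0.5 m/s and contact force between the fingers and lid below 0.05 N)).
It fails at once if a piece is banged or pressed down on the one below, or on the mat, with more than 60 N (contact force between saucer_blue and mat above 60 N or contact force between saucer_red and saucer_blue above 60 N or contact force between saucer_green and saucer_red above 60 N or contact force between saucer_yellow and saucer_green above 60 N or contact force between lid and saucer_yellow above 60 N).
It also fails if it takes over 134 s, if anything falls off the work surface, if the arm or the gripper's body presses on something with over 40 N, if the wrist force passes 120 N, or if a joint passes its speed limit or range.

ROBOT

A 6-joint arm with a two-finger parallel gripper is mounted at the origin on the work surface. World frame = base frame: x ahead of the robot, y to its left, z up, the work surface at z = 0. Lengths are in m, angles in rad, forces in N, time in s.
With the tool pointing down it reaches from about 0.325 to 0.925 m from the base axis. Payload 3.1 kg.
Tool frame: the origin (TCP) lies between the finger pads; the fingertips stand 8 mm ahead of it and the grasp point (between the pads) lies 11 mm behind it; z points along the fingers, y is the line along which they close (so a half turn about z gives the same grasp; the last joint's range is limited). The gripper opens to 85 mm and grips with 20 to 120 N. Pads are 22 mm wide; open, the fingers measure 114 mm over their backs; the gripper's body (76 mm by 85 mm) begins 54 mm behind the grasp point. The pads swing forward as they close: fully open they stand 13 mm farther back than shut.
Start: joints at [1.079, 0.217, 1.613, -0, 1.311, -0.112], TCP at [0.232, 0.58, 0.239] pointing down, gripper open.
Joint ranges: [-2.75, 2.75], [-0.78, 2.1], [0.31, 2.55], [-1.13, 4.27], [0.13, 2.63], [-2.58, 2.58]. Speed limits (rad/s): [2.79, 2.79, 3.14, 3.14, 3.14, 3.14].

INTERFACE

Orientations are given as a rotation vector (axis times angle).
In Python, from cell import * gives the robot as it stands. Calls block until the motion is done:
- move_to(position, orientation): joint-space move of the TCP to a pose.
- move_linear(position, attitude=None, velocity=0.15): straight line of the TCP; attitude=None keeps the orientation; velocity is the mean speed in m/s.
- movej(angles): joint-space move.
- let_go() and grab(f_grip=None): open the fingers fully, or close them until they stop; f_grip is the grip in N (None keeps the last).
- dwell(seconds).
- inverse_kinematics(position, orientation): joint angles nearest the present ones, or None.
- read_state(): the state.
- get_image(name): name is "scene" or "top" or "wrist"; returns a dict with "color" (420x560x3 uint8, red, green, blue), "range_z" (420x560 float32, m along the optical axis (not along the pixel's ray), 0 where there is no reading), "fx", "fy", "cx", "cy" (pixels), "extrinsics" (4x4, takes a point from camera to world coordinates); the wrist camera has in their place "T_tool_cam" (4x4, takes a point from camera to tool coordinates, whose origin is the TCP and whose axes are the flange's). Camera axes: x right, y up, looking along -z (the intrinsics and any distortion apply to the point x, -y, -z); pixel columns grow to the right and rows downward; lengths in m; the calibration is good to about 2 mm. A picture is of the moment at which its call begins: read the wrist's pose just before it.
A pose or a line that the arm cannot do raises PlanningError and nothing moves.
- sign_off(): hands the job in; it is judged then, once.
The state is a dict: "clock": time; "joint_pos": joint angles; "joint_vel": joint speeds; "joint_efforts": joint torques, N m; "tool_pos": TCP position; "orientation": TCP orientation; "ft_force": force on the tool from outside, world axes, zero at the start; "ft_torque": the same for the moment, N m; "finger_gap": opening from 0.0 (shut) to 1.0 (fully open); "grip_force": force on a finger pad.
Only numpy, scipy, OpenCV 4.12 (cv2) and the standard library are available. Lean on these libraries where they do the work, as an engineer would, in place of code of your own. Each camera call takes 0.05 s, during which the arm holds its last target. There are 200 camera calls.

## Working session

There is one attempt and no reset: what is moved stays moved. The work goes in short steps, each a Python script; the robot and the scene stay as the last script left them, time stands still between calls to the robot, and variables do not carry over. Pictures are saved under pics/ and viewed, at most 14 in all, crops included, and the job is handed in when it is done.

```bash
ls; mkdir -p pics; python3 - <<'E'
from cell import *
import cv2,numpy as np
for n in("top","scene"):
    d=get_image(n); cv2.imwrite(f"pics/{n}0.png",d["color"][:,:,::-1])
    np.savez(f"{n}0.npz",**d)
    print(n,{k:v for k,v in d.items() if k not in("color","range_z")})
s=read_state();print(s)
E
```

```text
pics
top {'fx': 429.95244517564, 'fy': 429.95244517564, 'cx': 283.42536881053167, 'cy': 207.55194415181876, 'extrinsics': array([[ 0.01983498,  0.99326519, -0.11415267,  0.53627704],
       [-0.99951333,  0.02244903,  0.02165972,  0.01083034],
       [ 0.02407647,  0.11366749,  0.99322708,  0.93349187],
       [ 0.        ,  0.        ,  0.        ,  1.        ]])}
scene {'fx': 380.61229853424965, 'fy': 380.61229853424965, 'cx': 279.92089747659105, 'cy': 218.98351122625223, 'extrinsics': array([[ 0.14821793, -0.76134298,  0.6311801 ,  1.25040209],
       [ 0.98892955,  0.10954837, -0.10008744, -0.10034493],
       [ 0.00705612,  0.6390274 ,  0.7691516 ,  0.7851265 ],
       [ 0.        ,  0.        ,  0.        ,  1.        ]])}
{'clock': 0.1, 'joint_pos': array([ 1.07879859e+00,  2.17696338e-01,  1.61479985e+00,  2.87298117e-05,
        1.31133849e+00, -1.12196071e-01]), 'joint_vel': array([ 0.00026702, -0.00162666, -0.00356538, -0.0008762 , -0.00096922,
       -0.00010115]), 'joint_efforts': array([-9.26220382e-04, -3.98073184e+01, -3.04972816e+01, -1.84844348e-04,
        4.10793975e-03,  1.99229817e-06]), 'tool_pos': array([0.23132884, 0.57981911, 0.23807426]), 'orientation': array([-0.59289194, -3.08443108,  0.00334857]), 'ft_force': array([-0.21035013,  0.29834391, -0.28784116]), 'ft_torque': array([-0.00127688, -0.00592904, -0.00467288]), 'grip_force': 0.0, 'finger_gap': 0.9972327357155764}
```

View pics/top0.png

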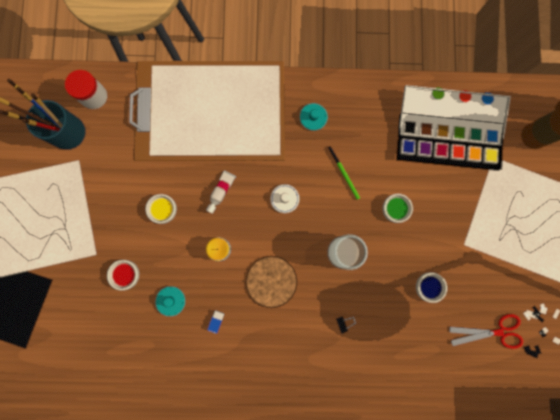

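View pics/scene0.png

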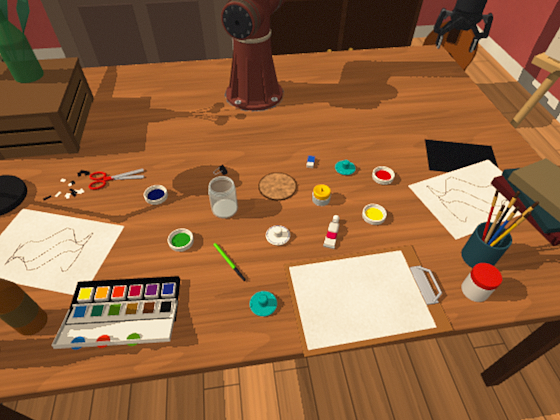

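The top view shows:
- Saucers: blue (432,287), red (123,275), green (398,208) and yellow (161,208).
- White lid (285,198) and mat (271,281).
- Bystanders: jar (348,252) and candle (218,250).
- Look-alikes: turquoise lids at (314,116) and (170,301), the yellow candle, and the red-capped pot at (85,90).

Next I localise these and enlarge a crop of the candidates.

```bash
cat > h.py <<'E'
import numpy as np,cv2
from scipy.spatial.transform import Rotation as R
def ray(d,T,u,v,z):
    """pixel -> world point on plane of height z"""
    r=T[:3,:3]@np.array([(u-d["cx"])/d["fx"],-(v-d["cy"])/d["fy"],-1.]); o=T[:3,3]
    return o+r*(z-o[2])/r[2]
def down(yaw):  # tool z down; tool y axis (closing) along world angle yaw
    y=np.array([np.cos(yaw),np.sin(yaw),0]);z=np.array([0,0,-1.]);x=np.cross(y,z)
    return R.from_matrix(np.c_[x,y,z]).as_rotvec()
E
python3 - <<'E'
from h import *
d=dict(np.load("top0.npz"));c=d["color"];T=d["extrinsics"]
S=dict(blue=(432,287),red=(123,275),green=(398,208),yellow=(161,208),lid=(285,198),mat=(271,281),candle=(218,250),jar=(348,252),turq=(170,301))
hsv=cv2.cvtColor(c,cv2.COLOR_RGB2HSV)
for n,(u,v) in S.items():
    p=c[v-28:v+29,u-28:u+29]; h=hsv[v-28:v+29,u-28:u+29]
    white=((h[...,1]<70)&(h[...,2]>90)).astype(np.uint8)
    out=""
    if n in("blue","red","green","yellow","lid"):
        cn=max(cv2.findContours(white,cv2.RETR_EXTERNAL,cv2.CHAIN_APPROX_NONE)[0],key=cv2.contourArea)
        (x,y),ax,_=cv2.fitEllipse(cv2.convexHull(cn)); z=.02 if n!="lid" else .009
        out=np.round(ray(d,T,u-28+x,v-28+y,z),4),np.round(ax,1),np.round((u-28+x,v-28+y),1)
    else: out=np.round(ray(d,T,u,v,.005),4)
    print(n,c[v,u],out)
cv2.imwrite("pics/crop.png",cv2.resize(c[150:340,90:460,::-1],None,fx=2.1,fy=2.1,interpolation=cv2.INTER_CUBIC))
E
```

```text
blue [ 9 15 65] (array([ 0.4793, -0.3242,  0.02  ]), array([28.1, 30. ]), array([431. , 287.1]))
red [181  15  16] (array([0.4932, 0.3234, 0.02  ]), array([28.8, 31.2]), array([122.5, 274.6]))
green [ 38 125  27] (array([ 0.6461, -0.2535,  0.02  ]), array([27.1, 28.2]), array([397. , 207.9]))
yellow [223 196   5] (array([0.6332, 0.2521, 0.02  ]), array([27.8, 29.7]), array([160.4, 208.6]))
lid [223 214 182] (array([ 0.6627, -0.0109,  0.009 ]), array([27.8, 28.1]), array([284.3, 198.3]))
mat [169 117  68] [0.4849 0.0139 0.005 ]
candle [214 152  27] [0.5483 0.1289 0.005 ]
jar [158 142 122] [ 0.5497 -0.1506  0.005 ]
turq [ 22 146 130] [0.4393 0.2258 0.005 ]
```

View pics/crop.png

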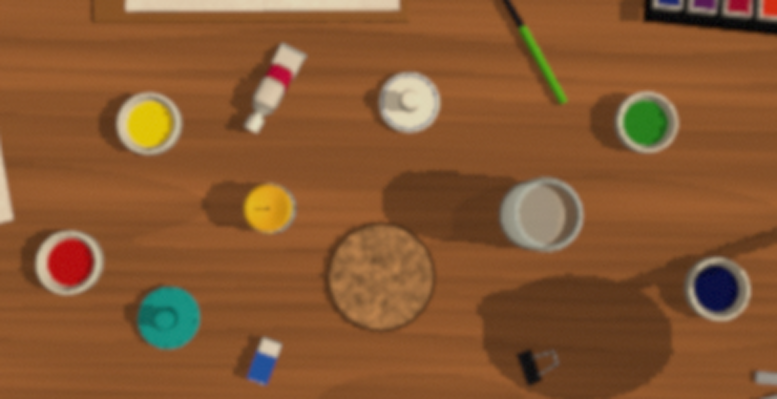

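The crop confirms it: the white lid with its knob is at crop (410,102), while the one at (168,318) is turquoise and not meant. The four saucers are clear by paint colour. Moving on to close-up wrist views.

```bash
cat >> h.py <<'E'
def wrist(name=None):
    from cell import read_state,get_image
    s=read_state(); d=get_image("wrist"); W=np.eye(4)
    W[:3,:3]=R.from_rotvec(s["orientation"]).as_matrix(); W[:3,3]=s["tool_pos"]
    if name: cv2.imwrite(f"pics/{name}.png",d["color"][:,:,::-1])
    return d,W@d["T_tool_cam"]
def white_near(d,T,p,rad=.05):
    """centre of the white round thing near world point p (height p[2]): hull of the white mask, ellipse"""
    H,W=d["color"].shape[:2]
    h=cv2.cvtColor(d["color"],cv2.COLOR_RGB2HSV)
    q=np.linalg.inv(T)@np.r_[p,1]; u=d["cx"]+d["fx"]*q[0]/-q[2]; v=d["cy"]-d["fy"]*q[1]/-q[2]
    m=np.zeros((H,W),np.uint8); cv2.circle(m,(int(u),int(v)),int(rad*d["fx"]/-q[2]),255,-1)
    m&=(((h[...,1]<80)&(h[...,2]>80))*255).astype(np.uint8)
    m=cv2.morphologyEx(m,cv2.MORPH_OPEN,np.ones((3,3)))
    cn=max(cv2.findContours(m,cv2.RETR_EXTERNAL,cv2.CHAIN_APPROX_NONE)[0],key=cv2.contourArea)
    (x,y),ax,_=cv2.fitEllipse(cv2.convexHull(cn))
    return ray(d,T,x,y,p[2]),np.array(ax)*-q[2]/d["fx"],(x,y)
E
python3 - <<'E'
from cell import *
from h import *
np.set_printoptions(precision=4,suppress=True)
move_to([.485,.014,.25],down(0))
d,T=wrist("mat");print(d["T_tool_cam"],d["fx"],d["cx"],d["cy"]); 
move_to([.479,-.324,.2],down(0))
d,T=wrist("blue");print(white_near(d,T,np.array([.479,-.324,.02])))
s=read_state();print(s["clock"],s["tool_pos"],s["joint_pos"])
E
```

```text
[[ 0.0006  0.9644  0.2645  0.0671]
 [ 1.     -0.0005 -0.0003 -0.0004]
 [-0.0002  0.2645 -0.9644 -0.134 ]
 [ 0.      0.      0.      1.    ]] 362.7248827431097 280.8280282575665 207.07060218628533
(array([ 0.4793, -0.3239,  0.02  ]), array([0.0607, 0.0612]), (280.9497375488281, 187.49993896484375))
3.7083 [ 0.4796 -0.3227  0.2003] [-0.7139  0.1543  1.7621  0.0005  1.225  -0.7158]
```

View pics/mat.png

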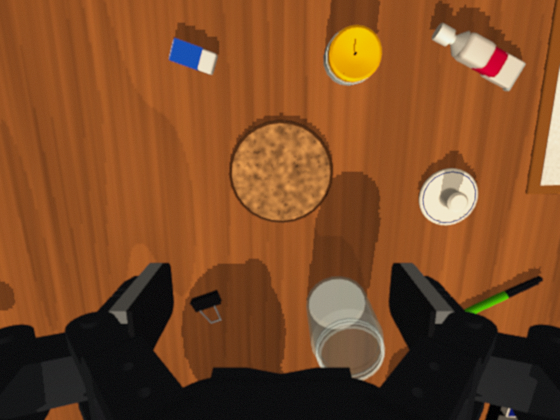

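View pics/blue.png

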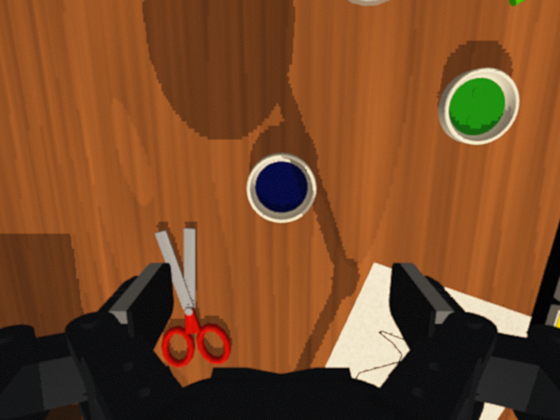

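The wrist view puts the mat at (281,171) and the blue saucer at (281,188), both agreeing with the top view. The scissors sit clear of the finger path. Grasping blue.

```bash
cat >> h.py <<'E'
G=.006   # TCP above saucer origin when grasping
def lin(x,y,z,v=.15):
    from cell import move_linear
    move_linear([x,y,z],velocity=v)
def pick(x,y,zg,f=40,lift=.16):
    from cell import grab,read_state,dwell
    lin(x,y,.06,.25); lin(x,y,zg,.06); dwell(.2)
    a=read_state(); grab(f); dwell(.2); b=read_state()
    lin(x,y,zg+.02,.05); c=read_state()
    print("pick",a["tool_pos"],"gap",b["finger_gap"],"grip",b["grip_force"],"after lift",c["finger_gap"],c["ft_force"])
    lin(x,y,lift,.2)
def place(x,y,z,top=.16):
    """z: TCP height when just seated; feel down in small steps from 6 mm above"""
    from cell import let_go,read_state,dwell
    lin(x,y,top,.25); lin(x,y,z+.03,.2); lin(x,y,z+.006,.04); dwell(.3)
    f0=read_state()["ft_force"][2]
    for dz in np.arange(.004,-.0041,-.001):
        lin(x,y,z+dz,.02); dwell(.1); s=read_state(); f=s["ft_force"][2]-f0
        if f>4: break
    print("place cmd",z+dz,"tool",s["tool_pos"],"df",f,"clock",s["clock"])
    return s
def release(x,y,top=.16):
    from cell import let_go,read_state,dwell
    let_go(); dwell(.2); z=read_state()["tool_pos"][2]; lin(x,y,z+.04,.08); lin(x,y,max(top,z+.05),.25)
E
python3 - <<'E'
from cell import *
from h import *
np.set_printoptions(precision=4,suppress=True)
pick(.4793,-.324,G)
s=read_state();print(s["clock"],s["tool_pos"])
d,T=wrist("held")
m=cv2.imread("pics/mat.png")
W=np.eye(4);W[:3,:3]=R.from_rotvec(down(0)).as_matrix();W[:3,3]=[.485,.014,.25]
print(ray(d,W@d["T_tool_cam"],281,171.5,.005))
E
```

```text
pick [ 0.4796 -0.3243  0.0065] gap 0.7106770391325866 grip 43.66243792930618 after lift 0.7085229614993788 [-0.8842  0.1298  0.5051]
7.5917 [ 0.4784 -0.3232  0.1585]
[0.4849 0.0161 0.005 ]
```

View pics/held.png

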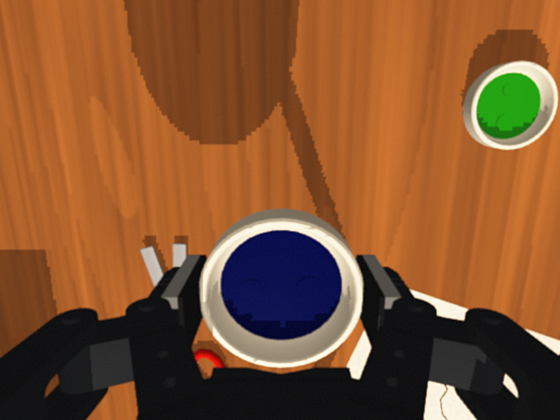

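The blue saucer is held level between the pads, centred near (281,288). Placing it on the mat.

```bash
python3 - <<'E'
from cell import *
from h import *
np.set_printoptions(precision=4,suppress=True)
place(.485,.0145,G+.005)
release(.485,.0145)
# stand off in -y so the camera (67 mm towards +y) looks down on the mat
lin(.485,-.03,.2,.25); dwell(.3)
d,T=wrist("onmat"); print(white_near(d,T,np.array([.485,.0145,.025])),read_state()["clock"])
E
```

```text
place cmd 0.011 tool [0.4852 0.0145 0.0117] df 6.202689534307133 clock 12.6917
(array([0.4848, 0.014 , 0.025 ]), array([0.0611, 0.0622]), (282.72705078125, 137.45030212402344)) 15.2417
```

View pics/onmat.png

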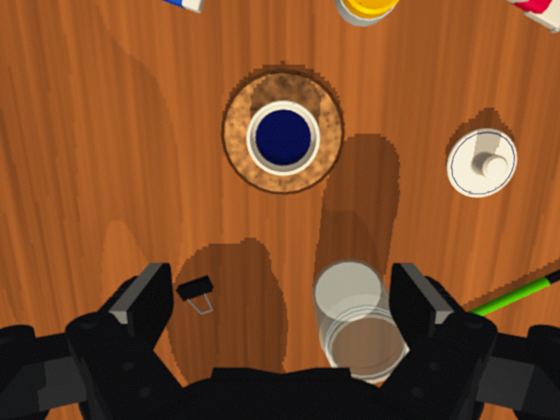

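Blue stands in the middle of the mat, at (283,137). Red is next.

```bash
cat >> h.py <<'E'
def fetch(p0,n,zrim=.02,zg=None):
    """look at p0 from near, pick it up, place as layer n (1..4) on the saucer found on the mat"""
    from cell import move_to,dwell,read_state
    zg=G if zg is None else zg
    move_to([p0[0],p0[1]-.04,.2],down(0)); dwell(.3)
    d,T=wrist(); p,ax,_=white_near(d,T,np.array([*p0,zrim]));print("at",p,ax)
    if np.hypot(*(p[:2]-p0))>.01 or abs(ax-.062).max()>.006: raise SystemExit("look again")
    pick(p[0],p[1],zg)
    if not .1<read_state()["finger_gap"]<.8: raise SystemExit("no grasp")
    return zg+.005+.0155*n
def check(n,c,name=None):
    from cell import dwell,read_state
    lin(c[0],c[1]-.045,.2+.01*n,.25); dwell(.3)
    d,T=wrist(name); print("stack top",white_near(d,T,np.array([*c,.025+.0155*n])),read_state()["clock"])
C=np.array([.4848,.0140])
E
python3 - <<'E'
from cell import *
from h import *
np.set_printoptions(precision=4,suppress=True)
z=fetch(np.array([.4932,.3234]),1)
place(*C,z)
release(*C); check(1,C,"red")
E
```

```text
at [0.4933 0.3273 0.02  ] [0.0612 0.0626]
pick [0.4937 0.3275 0.0066] gap 0.7115820810432668 grip 43.77435006201267 after lift 0.7074710980052643 [-0.1803 -0.4299 -0.9879]
place cmd 0.0265 tool [0.4853 0.014  0.0271] df 5.861385911295112 clock 25.55
stack top (array([0.4848, 0.0139, 0.0405]), array([0.061 , 0.0623]), (283.00933837890625, 136.9235382080078)) 28.0667
```

View pics/red.png

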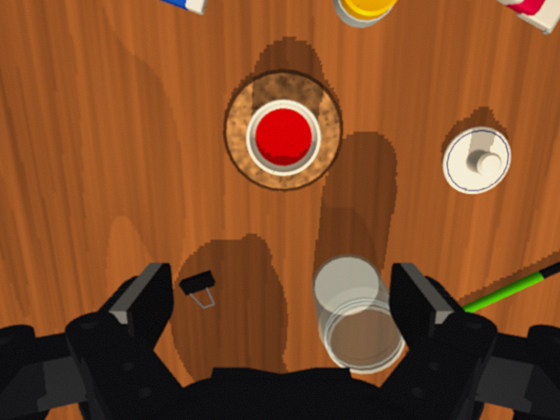

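Red is nested on the mat at (283,137). It met blue exactly at the expected height. Green and yellow follow.

```bash
python3 - <<'E'
from cell import *
from h import *
np.set_printoptions(precision=4,suppress=True)
for n,p in((2,(.6461,-.2535)),(3,(.6332,.2521))):
    z=fetch(np.array(p),n)
    s=place(*C,z)
    if s["tool_pos"][2]>z+.002: raise SystemExit("high")
    release(*C); check(n,C,f"n{n}")
E
```

```text
at [ 0.6473 -0.2539  0.02  ] [0.061 0.062]
pick [ 0.6478 -0.2541  0.0067] gap 0.7082778483061273 grip 43.61406069248915 after lift 0.7090474373860286 [-0.3707  0.7055 -0.0924]
place cmd 0.041999999999999996 tool [0.4852 0.0139 0.0426] df 6.056911276588867 clock 38.2833
stack top (array([0.4847, 0.014 , 0.056 ]), array([0.061 , 0.0623]), (283.01068115234375, 137.12457275390625)) 40.7667
at [0.6344 0.2554 0.02  ] [0.0611 0.0624]
pick [0.6349 0.2555 0.0067] gap 0.7075694508852296 grip 43.579552033916116 after lift 0.7102594361065032 [ 0.2684 -0.4105 -1.3631]
place cmd 0.057499999999999996 tool [0.4852 0.014  0.0582] df 6.606565230904664 clock 50.7083
stack top (array([0.4848, 0.014 , 0.0715]), array([0.0609, 0.0622]), (283.10107421875, 137.7342529296875)) 53.1667
```

View pics/n3.png

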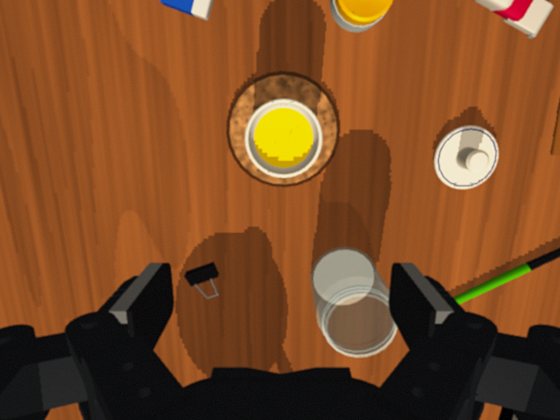

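Yellow is nested, at (283,137). The lid goes on last, held by its knob.

```bash
python3 - <<'E'
from cell import *
from h import *
np.set_printoptions(precision=4,suppress=True)
z=fetch(np.array([.6627,-.0109]),4,zrim=.009,zg=.020)
wrist("lidheld")
s=place(*C,z)
E
```

```text
at [ 0.6636 -0.0092  0.009 ] [0.0612 0.062 ]
pick [ 0.6641 -0.0092  0.0207] gap 0.2243014611700566 grip 39.20267879962921 after lift 0.22033994621455533 [-0.0983  0.241  -2.0211]
place cmd 0.086 tool [0.4852 0.014  0.0871] df 7.050442408036851 clock 62.5833
```

View pics/lidheld.png

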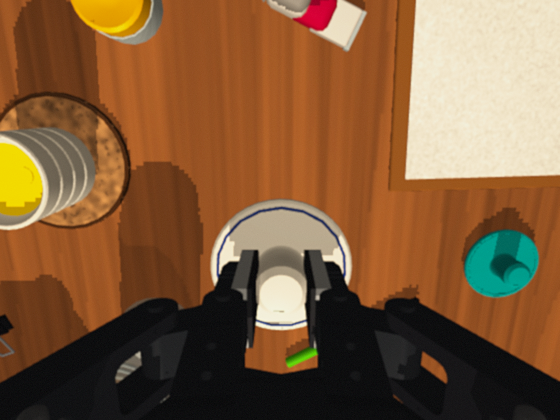

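The lid was held level and is now seated at the expected height. The stack visible at left is straight. Releasing and checking.

```bash
python3 - <<'E'
from cell import *
from h import *
np.set_printoptions(precision=4,suppress=True)
release(*C,.2)
lin(C[0],C[1]-.12,.2,.25); dwell(.5)
d,T=wrist("end"); print(white_near(d,T,np.array([*C,.076])),read_state()["clock"])
c=get_image("scene")["color"][100:280,180:420,::-1]
cv2.imwrite("pics/end2.png",cv2.resize(c,None,fx=3,fy=3,interpolation=cv2.INTER_CUBIC))
E
```

```text
(array([0.4849, 0.0139, 0.076 ]), array([0.0601, 0.0742]), (281.49542236328125, 23.74570083618164)) 65.725
```

View pics/end.png

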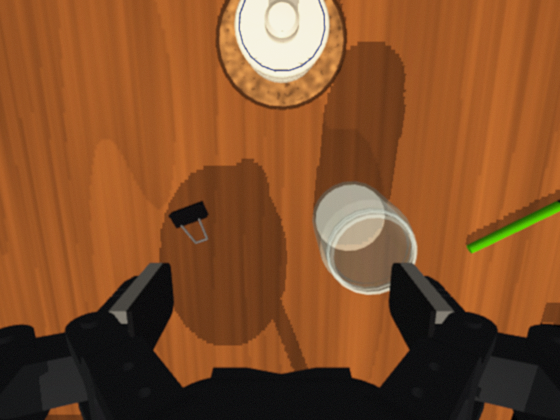

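View pics/end2.png

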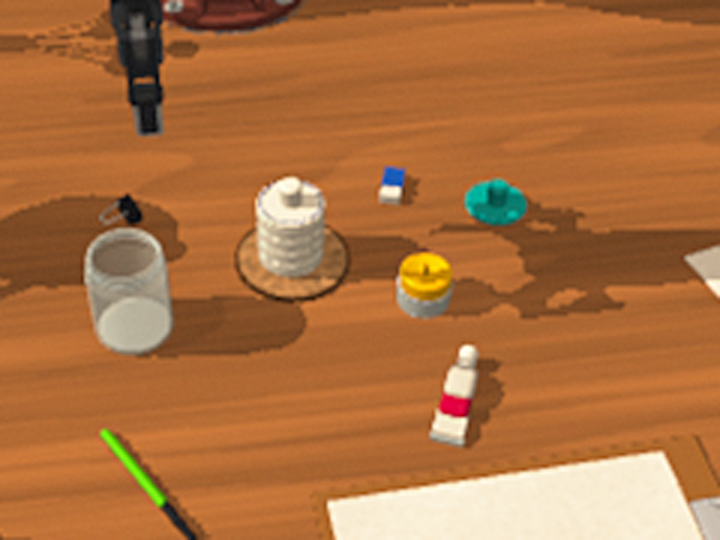

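The scene crop shows a straight, level nest closed with the white lid at (290,228). The jar (130,290) and candle (425,285) are standing, and the robot is clear.

```bash
python3 -c "
from cell import *
print(sign_off())"
```

```text
the job is handed in; nothing more can be done
None
```

The four saucers are nested on the mat (blue, red, green, yellow) and closed with the white lid; the last views showed the stack straight and the jar and candle standing, and I handed the job in about 66 s into the 134 s limit (verdict not shown).

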